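Close the dry box of turning blanks: slide its lid home and snap the four clips

TASK

Close the dry box: slide its lid towards you until it drops into the mouth of the box, then snap all four orange clips down over the catch ridge in opposite-corner order (one clip, then the one diagonally across, then the remaining two) so that the seal is drawn down evenly. Leave the things round it where they are.

Things in the scene. Friction and masses are not known exactly. Their poses are not given: they have to be found in the camera images.
- dry_box: Light grey box, 160 mm long (x), 108 wide (y), walls 4 mm, rim 72 mm above the bench; does not move. Origin: centre of its underside; x along its length, away from the robot, y to its left. Two blanks lie inside, below z = 45 mm. Along each long side runs a catch ridge with a 5 mm round edge at z = 52.6 mm, its outside 65.5 mm from the middle plane.
- box_rim (a point): Centre of the box's open mouth (152 x 100 mm) at rim height, box frame 0, 0, 0.072. At the start the lid is slid back 22 to 40 mm along box +x: its tongue's far bar lies on the far wall (lid origin 76 mm up, tilted 2.5 degrees), its sides are in the mouth and guide it. Pushed along box -x with about 3 N it slides until the tongue drops in and stops against the near wall.
- lid: Dark loose lid with clips, about 0.6 kg; plate 172 (x) x 124 (y) x 8 mm. Origin: centre of the plate's underside, axes as the box's. Below it a tongue (150 x 98 mm, 6 deep) fits the mouth with 1 mm play; a rubber seal stands 1.5 mm proud. Home: axes along the box's, origin over the box's within 2 mm and 72 to 73 mm above it (72.4 on the seal, 72.0 drawn down by the clips).
- handle (a point): Middle of the black handle bar on top of the lid (lid frame 0, 0, 0.029). The bar is 80 mm long along the lid's y, 16 mm wide along x, 10 mm high; it stands on two dark feet near its ends with a 16 mm gap under it, its top 26 mm above the plate.
- clip_near_left (a joint): Angle of the near left clip, an orange flap 40 mm wide, 36 long, 3 thick, hinged to the lid's edge (axis along x through lid frame -0.046, +0.068, 0.004). 0 = hanging down, snapped; 1.57 = standing out level; stop at 1.95; stays where left. From 0.3 to 0.1 its tooth is forced under the ridge: 4 to 6 N towards the box, 26 mm below the hinge; then it snaps and stays, under 0.1.
- clip_near_left_tab (a point): Point on the outer face of the near left clip, 26 mm from its hinge axis towards its free end, where a thumb presses; moves with the flap. With the clip snapped this face is 71 mm from the lid's middle plane.
- clip_near_right (a joint): Angle of the near right clip, an orange flap 40 mm wide, 36 long, 3 thick, hinged to the lid's edge (axis along x through lid frame -0.046, -0.068, 0.004). 0 = hanging down, snapped; 1.57 = standing out level; stop at 1.95; stays where left. From 0.3 to 0.1 its tooth is forced under the ridge: 4 to 6 N towards the box, 26 mm below the hinge; then it snaps and stays, under 0.1.
- clip_near_right_tab (a point): Point on the outer face of the near right clip, 26 mm from its hinge axis towards its free end, where a thumb presses; moves with the flap. With the clip snapped this face is 71 mm from the lid's middle plane.
- clip_far_left (a joint): Angle of the far left clip, an orange flap 40 mm wide, 36 long, 3 thick, hinged to the lid's edge (axis along x through lid frame +0.046, +0.068, 0.004). 0 = hanging down, snapped; 1.57 = standing out level; stop at 1.95; stays where left. From 0.3 to 0.1 its tooth is forced under the ridge: 4 to 6 N towards the box, 26 mm below the hinge; then it snaps and stays, under 0.1.
- clip_far_left_tab (a point): Point on the outer face of the far left clip, 26 mm from its hinge axis towards its free end, where a thumb presses; moves with the flap. With the clip snapped this face is 71 mm from the lid's middle plane.
- clip_far_right (a joint): Angle of the far right clip, an orange flap 40 mm wide, 36 long, 3 thick, hinged to the lid's edge (axis along x through lid frame +0.046, -0.068, 0.004). 0 = hanging down, snapped; 1.57 = standing out level; stop at 1.95; stays where left. From 0.3 to 0.1 its tooth is forced under the ridge: 4 to 6 N towards the box, 26 mm below the hinge; then it snaps and stays, under 0.1.
- clip_far_right_tab (a point): Point on the outer face of the far right clip, 26 mm from its hinge axis towards its free end, where a thumb presses; moves with the flap. With the clip snapped this face is 71 mm from the lid's middle plane.
- bobbin: Bystander, to be left where it is: pale turned wooden bobbin, diameter 45, 66 mm high. Origin: centre of its underside.
- abrasive_roll: Bystander, to be left where it is: brown roll of abrasive, diameter 62, 35 mm high. Origin: centre of its underside.

How it is judged:
On the way, in this order (a step that is already met when the one before it is completed fails the run):
1. the lid has dropped into the mouth of the box and lies flat on it, with all four clips still open (z of lid in the frame of dry_box below 0.0735 m and angle between lid's own z axis and vertical below 0.02 rad and x of lid in the frame of dry_box between -0.004 and 0.004 m and value of joint each of clip_near_left, clip_near_right, clip_far_left, clip_far_right above 0.3 rad), for 0.2 s.
2. two diagonally opposite clips are snapped and the other two are still open (z of lid in the frame of dry_box below 0.0735 m and angle between lid's own z axis and vertical below 0.02 rad and x of lid in the frame of dry_box between -0.004 and 0.004 m and ((value of joint each of clip_near_left, clip_far_right below 0.12 rad and value of joint each of clip_near_right, clip_far_left above 0.3 rad) or (value of joint each of clip_near_right, clip_far_left below 0.12 rad and value of joint each of clip_near_left, clip_far_right above 0.3 rad))), for 0.2 s.
3. all four clips are snapped (z of lid in the frame of dry_box below 0.0735 m and angle between lid's own z axis and vertical below 0.02 rad and x of lid in the frame of dry_box between -0.004 and 0.004 m and value of joint each of clip_near_left, clip_near_right, clip_far_left, clip_far_right below 0.12 rad), for 0.2 s.
At the end, for the whole second after the job is handed in: The lid lies flat and at rest in the mouth of the box (origin 72 to 73.5 mm above the box's, within 4 mm of it along the box, tilt under 0.02 rad) and all four clips are snapped (each under 0.12 rad) (all of step 3 and linear speed of lid below 0.01 m/s); the robot touches nothing.
It fails at once if two neighbouring clips are snapped while the other two are still open ((value of joint each of clip_near_left, clip_near_right below 0.12 rad and value of joint each of clip_far_left, clip_far_right above 0.3 rad) or (value of joint each of clip_far_left, clip_far_right below 0.12 rad and value of joint each of clip_near_left, clip_near_right above 0.3 rad) or (value of joint each of clip_near_left, clip_far_left below 0.12 rad and value of joint each of clip_near_right, clip_far_right above 0.3 rad) or (value of joint each of clip_near_right, clip_far_right below 0.12 rad and value of joint each of clip_near_left, clip_far_left above 0.3 rad)).
It fails at once if a bystander is pushed more than 30 mm from its place (distance of any of bobbin, abrasive_roll from where it was at the start of the episode above 0.03 m).
It also fails if it takes over 54 s, if anything falls off the work surface, if the arm or the gripper's body presses on something with over 40 N, if the wrist force passes 120 N, or if a joint passes its speed limit or range.

ROBOT

A 6-joint arm with a two-finger parallel gripper is mounted at the origin on a cart in front of the work surface, level with it; the furniture and walls round the work are solid. World frame = base frame: x ahead of the robot, y to its left, z up, the work surface at z = 0. Lengths are in m, angles in rad, forces in N, time in s.
With the tool pointing down it reaches from about 0.4 to 0.825 m from the base axis. Payload 7 kg.
Tool frame: the origin (TCP) lies at the very end of the fingers, on their centre line; the grasp point (between the pads) lies 19 mm behind it; z points along the fingers, y is the line along which they close (so a half turn about z gives the same grasp; the last joint's range is limited). The gripper opens to 85 mm and grips with 20 to 120 N. Pads are 22 mm wide; open, the fingers measure 114 mm over their backs; the gripper's body (76 mm by 85 mm) begins 54 mm behind the grasp point. The pads swing forward as they close: fully open they stand 13 mm farther back than shut.
Start: joints at [1.476, 0.359, 0.012, 0, -1.224, -0.288], TCP at [0.252, 0.626, 0.231] pointing down, gripper open.
Joint ranges: [-3.07, 3.07], [-1.43, 2.12], [-1.02, 1.25], [-3.03, 1.67], [-3.05, -0], [-3.03, 3.03]. Speed limits (rad/s): [2.39, 2.39, 3.01, 3.14, 3.14, 3.14].

INTERFACE

Orientations are given as a unit quaternion [w, x, y, z].
In Python, from station import robot, optics, nets gives the robot as it stands. The module is installed in compiled form; this text tells all that it offers. Calls block until the motion is done:
- robot.goto(position, orientation): joint-space move of the TCP to a pose.
- robot.servo_line(position, attitude=None, rate=0.15, max_force=None): straight line of the TCP; attitude=None keeps the orientation; rate is the mean speed in m/s. With max_force (N) it stops when the force on the tool has changed by that much, and returns True; else False.
- robot.set_joints(angles): joint-space move.
- robot.move_gripper(opening): opening from 0.0 (shut) to 1.0 (fully open); the grip force is fixed at half the most; returns when the fingers have stopped.
- robot.wait(seconds).
- robot.ik(position, orientation): joint angles nearest the present ones, or None.
- robot.get_state(): the state.
- optics.read_camera(name): name is "side" or "top" or "wrist"; returns the picture (420x560x3 uint8, red, green, blue); there is no depth.
- optics.camera_info(name): a dict with "vertical_fov" (degrees; the focal length in pixels is half the picture's height over the tangent of half this angle, whatever the lens; pixels are square), "cx", "cy" (the principal point, pixels), "R" (3x3) and "t" (3): a world point X has camera coordinates R X + t. Camera axes: x right, y down, z forward; pixel columns grow to the right and rows downward; lengths in m; the calibration is good to about 2 mm. A picture is of the moment at which its call begins: read the wrist's pose just before it. camera_info takes no time and is no camera call; for the wrist camera it gives the pose at the moment of the call.
A pose or a line that the arm cannot do raises robot.IKError and nothing moves.
- robot.hand_in(): hands the job in; it is judged then, once.
Trained networks look in the newest picture that a camera, given by its name, has taken for a name from the list of things; names that differ only in an ending like _2 or _b are one class to them, and where a whole thing is asked for, a point or a joint stands for the part that bears it (a point fixed in the world has none). Each returns a list of dicts, best first, with "conf" (0 to 1); they miss things now and then, are a little off and sometimes report something else, mostly with a low value. They report only what shows in the picture. A call takes as long as a camera call.
- nets.look_for(camera, name): "location" ([x, y, z] in m, in world coordinates, good to about 4 mm: the middle of the surface that is visible of it).
The state is a dict: "clock": time; "joints": joint angles; "dq": joint speeds; "joint_torque": joint torques, N m; "position": TCP position; "ee_rot": TCP orientation; "wrist_force": force on the tool from outside, world axes, zero at the start; "ft_torque": the same for the moment, N m; "opening": opening from 0.0 (shut) to 1.0 (fully open); "grasp_force": force on a finger pad.
Only numpy, scipy, OpenCV 4.12 (cv2) and the standard library are available. Lean on these libraries where they do the work, as an engineer would, in place of code of your own. Each camera call takes 0.05 s, during which the arm holds its last target. There are 200 camera calls.

## Working session

There is one attempt and no reset: what is moved stays moved. The work goes in short steps, each a Python script; the robot and the scene stay as the last script left them, time stands still between calls to the robot, and variables do not carry over. Pictures are saved under pics/ and viewed, at most 10 in all, crops included, and the job is handed in when it is done.

```bash
mkdir -p pics; python3 - <<'E'
from station import robot, optics, nets
import cv2, numpy as np
ims=[]
for c in ["top","side"]:
    im=optics.read_camera(c); cv2.imwrite(f"pics/{c}0.png",im[:,:,::-1])
    i=optics.camera_info(c); print(c,i["vertical_fov"],i["cx"],i["cy"],np.round(i["R"],3).tolist(),np.round(i["t"],3))
    for n in ["dry_box","lid","handle","clip_near_left_tab","clip_near_right_tab","clip_far_left_tab","clip_far_right_tab","bobbin","abrasive_roll"]:
        for r in nets.look_for(c,n)[:4]: print(n,np.round(r["location"],3),round(r["conf"],2))
s=robot.get_state(); print(s["clock"],s["position"],s["ee_rot"],s["opening"])
E
```

```text
top 47.429252686344796 282.0751057358206 214.39550356623218 [[0.079, -0.997, 0.001], [-0.976, -0.078, -0.204], [0.203, 0.016, -0.979]] [0.219 0.555 0.818]
dry_box [0.452 0.289 0.054] 0.68
lid [0.534 0.336 0.087] 0.69
handle [0.532 0.333 0.087] 0.79
clip_near_left_tab [0.454 0.385 0.084] 0.79
clip_near_right_tab [0.531 0.239 0.072] 0.62
clip_far_left_tab [0.539 0.432 0.088] 0.88
clip_far_right_tab [0.612 0.279 0.089] 0.61
clip_far_right_tab [0.534 0.429 0.089] 0.28
bobbin [0.536 0.427 0.083] 0.57
bobbin [0.556 0.006 0.064] 0.51
abrasive_roll [0.565 0.497 0.034] 0.81
side 45.43029769472288 276.3204558731098 214.34466807276775 [[-0.955, 0.297, 0.013], [0.248, 0.821, -0.515], [-0.164, -0.488, -0.857]] [ 0.454 -0.298  1.208]
dry_box [0.445 0.306 0.057] 0.95
lid [0.54  0.339 0.079] 0.62
handle [0.536 0.336 0.083] 0.79
clip_near_left_tab [0.457 0.39  0.082] 0.69
clip_near_right_tab [0.533 0.433 0.084] 0.68
clip_near_right_tab [0.535 0.236 0.08 ] 0.66
clip_far_left_tab [0.536 0.434 0.086] 0.71
bobbin [0.572 0.02  0.066] 0.68
bobbin [0.456 0.389 0.082] 0.56
abrasive_roll [0.569 0.505 0.032] 0.83
1.0 [0.25213071 0.62613025 0.23131987] [-1.02248320e-05  9.81742362e-01 -1.90215496e-01  1.63874447e-05] 1.00414010491115
```

View pics/top0.png

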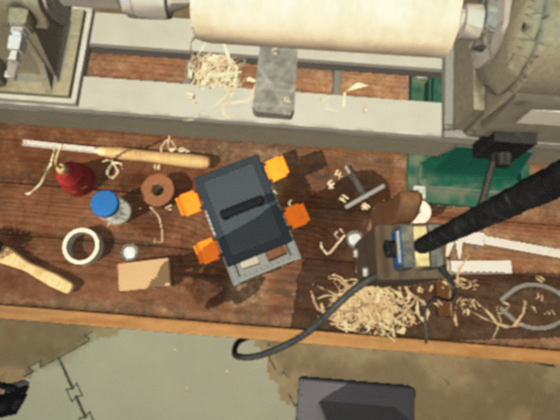

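View pics/side0.png

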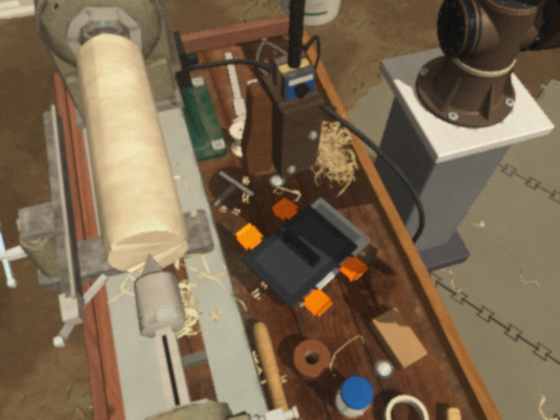

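The top view shows the box with its near rim at about (265,262) and the lid slid up and left. The orange clips are at (205,250), (188,203), (297,215) and (277,168), matching the nets, so yaw is about 27°. The side view agrees: the lamp base is well off to the right and the roll sits beyond the far left clip. I'll take a closer look with the wrist camera.

```bash
cat > h.py <<'E'
from station import robot, optics, nets
import cv2, numpy as np
def q(deg):  # tool down, tool x axis at world angle deg
    a=np.radians(deg)/2; return [0,np.cos(a),np.sin(a),0]
def pix2w(c,uv,z):
    """pixels -> world points on the plane at height z"""
    f=210/np.tan(np.radians(c["vertical_fov"])/2); R=np.array(c["R"]); t=np.array(c["t"])
    uv=np.atleast_2d(uv); d=np.c_[(uv-[c["cx"],c["cy"]])/f,np.ones(len(uv))]@R; o=-R.T@t
    return o+d*((z-o[2])/d[:,2])[:,None]
def w2pix(c,X):
    f=210/np.tan(np.radians(c["vertical_fov"])/2); p=np.atleast_2d(X)@np.array(c["R"]).T+c["t"]
    return p[:,:2]/p[:,2:]*f+[c["cx"],c["cy"]]
E
python3 - <<'E'
from h import *
import json
p=[0.50,0.31,0.30]
for d in (-63,117): print(d,robot.ik(p,q(d)))
robot.goto(p,q(-63)); robot.move_gripper(0)
c=optics.camera_info("wrist"); im=optics.read_camera("wrist"); cv2.imwrite("pics/w1.png",im[:,:,::-1])
json.dump({k:np.array(v).tolist() for k,v in c.items()},open("w1.json","w"))
t=optics.camera_info("top"); json.dump({k:np.array(v).tolist() for k,v in t.items()},open("t.json","w"))
for n in ["dry_box","lid","handle","clip_near_left_tab","clip_near_right_tab","clip_far_left_tab","clip_far_right_tab"]:
    for r in nets.look_for("wrist",n)[:2]: print(n,np.round(r["location"],3),round(r["conf"],2))
s=robot.get_state(); print(s["clock"],s["position"],s["joints"],s["wrist_force"],s["opening"])
t0=cv2.imread("pics/top0.png")[130:310,150:350]; cv2.imwrite("pics/top0c.png",cv2.resize(t0,None,fx=3,fy=3,interpolation=2))
E
```

```text
-63 [ 0.88708903  0.17993679 -0.07605797  0.         -1.31480157 -0.41585013]
117 [ 0.88708903  0.17993679 -0.07605797  0.         -1.31480157  2.72574252]
dry_box [0.445 0.285 0.058] 0.87
dry_box [0.458 0.372 0.079] 0.27
lid [0.539 0.324 0.085] 0.96
handle [0.534 0.325 0.087] 0.81
clip_near_left_tab [0.461 0.378 0.081] 0.82
clip_near_left_tab [0.531 0.245 0.085] 0.6
clip_far_left_tab [0.442 0.278 0.054] 0.65
clip_far_left_tab [0.532 0.43  0.086] 0.59
clip_far_right_tab [0.61  0.284 0.09 ] 0.96
3.675 [0.49999277 0.30999872 0.29998741] [ 8.87082983e-01  1.79942996e-01 -7.60690000e-02 -2.25991984e-05
 -1.31479758e+00 -4.15822553e-01] [-0.11379623  0.04430796  0.05218011] -0.000697528050275096
```

View pics/w1.png

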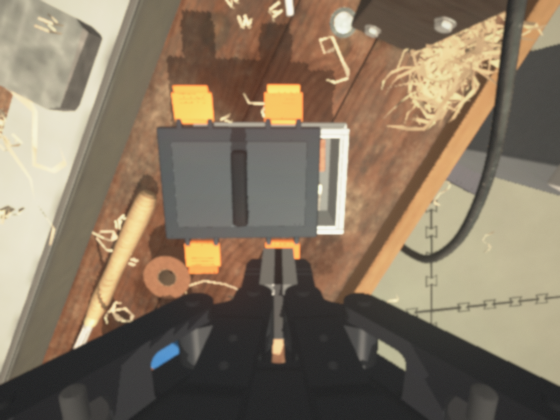

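View pics/top0c.png

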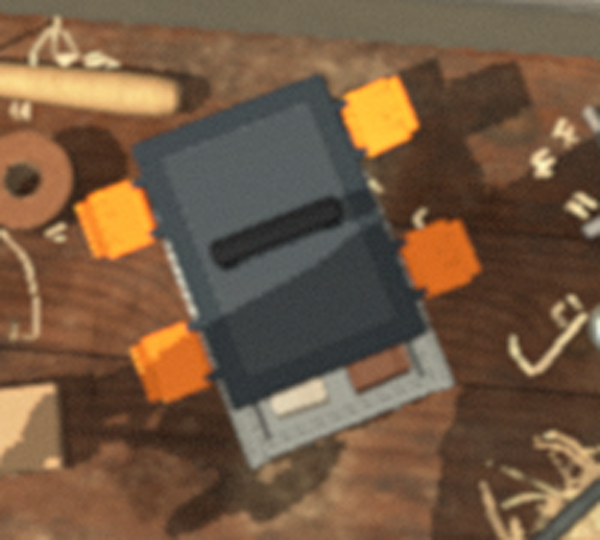

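The wrist view shows lid corners at about (320,126), (317,238), (159,128) and (166,238). The near rim edge is at column ~347, the handle runs (240,150)–(240,226), and all four clips are open. In the top crop the lid corners are (320,75), (135,147), (235,405) and (425,332), and the near rim edge runs (253,468)–(452,385).

```bash
python3 - <<'E'
from h import *
import json
from scipy.optimize import least_squares
w=json.load(open("w1.json")); t=json.load(open("t.json"))
# order: near-left, near-right, far-left, far-right
wl=np.array([[317,238],[320,126],[166,238],[159,128]],float)   # check which is left below
tl=np.array([[235,405],[425,332],[135,147],[320,75]])/3+[150,130]
L=np.array([[-.086,.062],[-.086,-.062],[.086,.062],[.086,-.062]])
for nm,c,uv in(("w",w,wl),("t",t,tl)):
    P=np.vstack([pix2w(c,uv[:2],.0802),pix2w(c,uv[2:],.0877)])[:,:2]
    f=lambda p:(P-p[:2]-L@np.array([[np.cos(p[2]),np.sin(p[2])],[-np.sin(p[2]),np.cos(p[2])]])).ravel()
    r=least_squares(f,[.53,.33,.47]); print(nm,r.x[:2].round(4),np.degrees(r.x[2]).round(2),(r.fun*1000).round(1))
    e=pix2w(c,[[347,234],[348,127]] if nm=="w" else np.array([[253,468],[452,385]])/3+[150,130],.072)[:,:2]
    d=[np.cos(r.x[2]),np.sin(r.x[2])]
    print(" near wall in lid frame x",((e-r.x[:2])@d).round(4),"y",((e-r.x[:2])@[-d[1],d[0]]).round(4))
    h=pix2w(c,[[240,150],[240,226]] if nm=="w" else np.array([[217,258],[337,207]])/3+[150,130],.110).mean(0)[:2]; print(" handle",h.round(4))
E
```

```text
w [0.5328 0.3345] 26.63 [ 0.7  0.7  2.5  0.4  0.5 -1.4 -3.6  0.4]
 near wall in lid frame x [-0.1211 -0.1148] y [ 0.0602 -0.0617]
 handle [0.532  0.3329]
t [0.5343 0.3324] 26.52 [ 4.4 -1.1  0.5  3.1 -1.6 -3.5 -3.3  1.4]
 near wall in lid frame x [-0.1196 -0.1182] y [ 0.0628 -0.0629]
 handle [0.5318 0.3308]
```

```bash
cat >> h.py <<'E'
PSI=26.6; Q=q(PSI-90); X=np.array([np.cos(np.radians(PSI)),np.sin(np.radians(PSI))]); Y=np.array([-X[1],X[0]])
def W(o,x,y,z): return [*(np.array(o)+x*X+y*Y),z]
E
python3 - <<'E'
from h import *
import json
L=[.5335,.3335]
def rep(m):
    s=robot.get_state(); d=np.array(s["position"][:2])-L; f=np.array(s["wrist_force"])
    print(m,round(s["clock"],2),"x",(d@X).round(4),"y",(d@Y).round(4),"z",s["position"][2].round(4),"fx",(f[:2]@X).round(2),"fy",(f[:2]@Y).round(2),"fz",f[2].round(2))
robot.goto(W(L,.035,0,.13),Q)
print(robot.servo_line(W(L,.035,0,.096),rate=.06,max_force=8)); rep("down")
print(robot.servo_line(W(L,.012,0,.096),rate=.05,max_force=15)); rep("half")
print(robot.servo_line(W(L,-.022,0,.096),rate=.04,max_force=15)); rep("end")
robot.wait(.3); rep("rest")
robot.servo_line(W(L,.0,0,.096),rate=.08)
robot.servo_line(W(L,.0,0,.2),rate=.25)
robot.goto(W(L,-.03,-.02,.30),Q)
c=optics.camera_info("wrist"); im=optics.read_camera("wrist"); cv2.imwrite("pics/w2.png",im[:,:,::-1])
json.dump({k:np.array(v).tolist() for k,v in c.items()},open("w2.json","w"))
im=optics.read_camera("top"); cv2.imwrite("pics/top2.png",cv2.resize(im[130:310,150:350,::-1],None,fx=3,fy=3,interpolation=2))
rep("up")
E
```

```text
False
down 5.16 x 0.0351 y -0.0 z 0.096 fx 0.12 fy 0.99 fz 0.57
False
half 5.77 x 0.0116 y 0.0 z 0.0963 fx 0.41 fy 0.19 fz 0.13
True
end 6.43 x -0.0117 y 0.0006 z 0.0978 fx 1.58 fy 0.47 fz 2.5
rest 6.73 x -0.0115 y 0.0006 z 0.097 fx 2.06 fy 0.07 fz 3.3
up 8.2 x -0.0308 y -0.0201 z 0.2982 fx 0.49 fy 0.59 fz -0.27
```

View pics/w2.png

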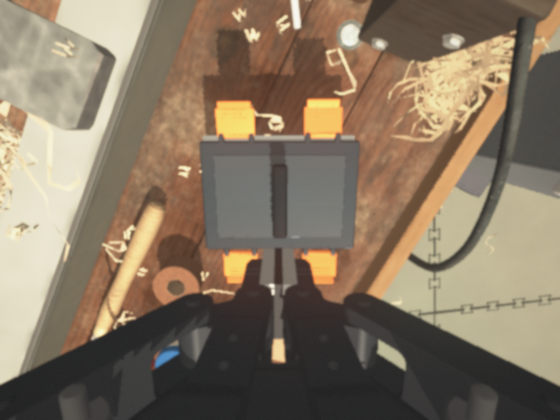

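View pics/top2.png

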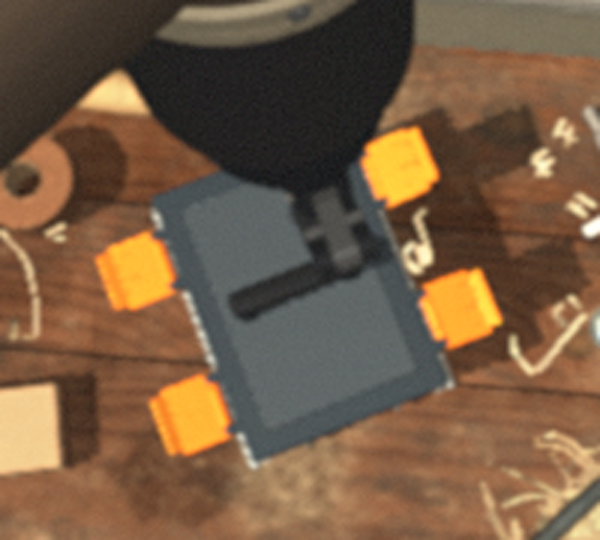

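The lid has dropped: its dark plate now covers the whole mouth. In the wrist view its corners are (358,140), (355,247), (202,142) and (207,248), and all four clips are still open. I'll compute the centre, then press the near left clip.

```bash
cat >> h.py <<'E'
def rep(m,o):
    s=robot.get_state(); d=np.array(s["position"][:2])-o; f=np.array(s["wrist_force"])
    print(m,round(s["clock"],2),"x",(d@X).round(4),"y",(d@Y).round(4),"z",s["position"][2].round(4),"fx",(f[:2]@X).round(2),"fy",(f[:2]@Y).round(2),"fz",f[2].round(2))
def clip(o,x,s,zt=.047):
    robot.goto(W(o,x,s*.099,.115),Q)
    print("down",robot.servo_line(W(o,x,s*.099,zt),rate=.08,max_force=20)); rep("d",o)
    print("in",robot.servo_line(W(o,x,s*.078,zt),rate=.03,max_force=22)); rep("i",o)
    robot.servo_line(W(o,x,s*.098,zt),rate=.1); robot.servo_line(W(o,x,s*.099,.13),rate=.2)
E
python3 - <<'E'
from h import *
import json
from scipy.optimize import least_squares
w=json.load(open("w2.json"))
P=pix2w(w,[[355,247],[358,140],[207,248],[202,142]],.0804)[:,:2]
L=np.array([[-.086,.062],[-.086,-.062],[.086,.062],[.086,-.062]])
f=lambda p:(P-p[:2]-L@np.array([[np.cos(p[2]),np.sin(p[2])],[-np.sin(p[2]),np.cos(p[2])]])).ravel()
r=least_squares(f,[.5,.31,.47]); o=r.x[:2]; print(o,np.degrees(r.x[2]),(r.fun*1000).round(1))
d=o-[.5335,.3335]; print("slid",d@X,d@Y)
np.save("o.npy",o)
if abs(d@Y)<.004 and -.042<d@X<-.02:
    clip(o,-.046,1)
    robot.goto(W(o,-.046,.099,.2),Q)
    im=optics.read_camera("side"); cv2.imwrite("pics/s3.png",cv2.resize(im[170:330,200:400,::-1],None,fx=3,fy=3,interpolation=2))
E
```

```text
[0.50373458 0.31940787] 27.147403994088613 [ 0.7 -0.9  2.4  2.6  0.4 -1.6 -3.5 -0.1]
slid -0.03292475746789278 0.0007271979132054875
down False
d 10.1 x -0.0457 y 0.0992 z 0.0473 fx -0.12 fy 0.29 fz 0.39
in False
i 10.95 x -0.0453 y 0.0801 z 0.0472 fx -1.73 fy 11.88 fz -2.02
```

View pics/s3.png

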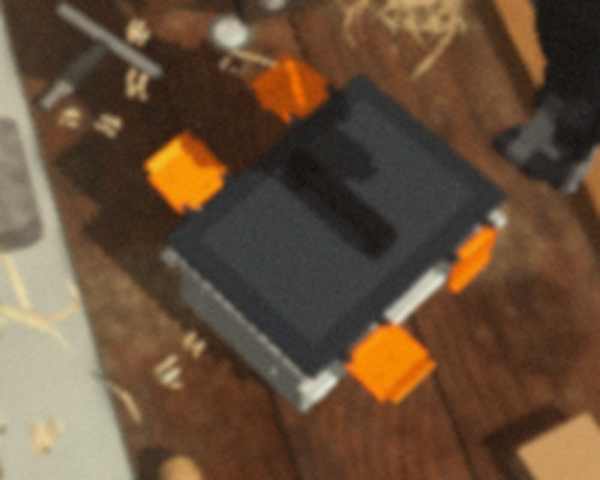

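The near left clip now hangs down flush, at (470,260) in the crop, and the other three are open. The press ended at 11.9 N against a hard stop, so it is snapped. The far right clip is next. If its force shows a firm stop, I'll go on to the other two.

```bash
sed -i 's/s\*\.078,zt/s*.075,zt/' h.py; sed -i 's/    robot.goto(W(o,x,s\*.099,.115),Q)/    robot.goto(W(o,x,s*.099,.17),Q); robot.servo_line(W(o,x,s*.099,.115),rate=.2)/; s/rate=.1); robot.servo_line(W(o,x,s\*.099,.13)/rate=.1); robot.servo_line(W(o,x,s*.099,.17)/' h.py
python3 - <<'E'
from h import *
o=np.load("o.npy")
clip(o,.046,-1)
robot.goto(W(o,0.02,-.15,.25),Q)
for k in ("side","top"):
    im=optics.read_camera(k)
    if k=="side": a=cv2.resize(im[170:330,200:400,::-1],None,fx=2,fy=2,interpolation=2)
    else: b=cv2.resize(im[150:310,150:350,::-1],None,fx=2,fy=2,interpolation=2)
cv2.imwrite("pics/s4.png",np.hstack([a,b]))
E
```

```text
down False
d 14.61 x 0.0463 y -0.099 z 0.0473 fx 0.52 fy -0.4 fz -0.16
in True
i 15.24 x 0.0458 y -0.0828 z 0.0468 fx 1.43 fy -4.82 fz 0.3
```

View pics/s4.png

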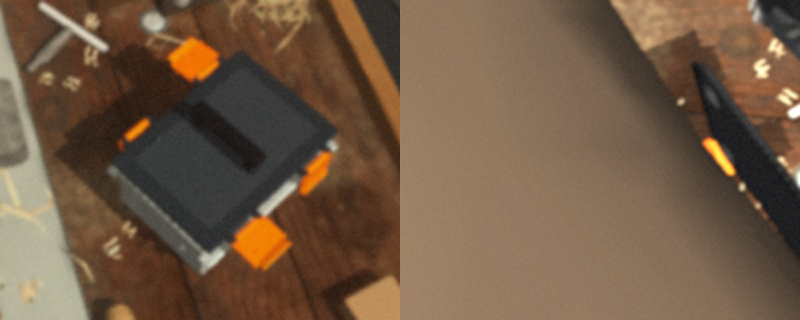

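In the side view the far right clip is edge-on at (137,128), apparently closed. The near left is closed at (315,172), and the near right (195,58) and far left (262,243) are open. The far right press stopped on an impact at 4.8 N, so I'll press it again with a higher threshold before moving on.

```bash
sed -i 's/rate=.03,max_force=22/rate=.02,max_force=30/; s/rep("i",o)/rep("i",o); robot.wait(.2); rep("h",o)/; s/s\*\.075,zt/s*.077,zt/' h.py
python3 - <<'E'
from h import *
o=np.load("o.npy")+(-.0013)*Y
clip(o,.046,-1)
clip(o,-.046,-1)
E
```

```text
down False
d 18.79 x 0.0464 y -0.0989 z 0.0475 fx 0.64 fy 0.27 fz 0.66
in False
i 20.04 x 0.0459 y -0.081 z 0.0471 fx 4.67 fy -21.48 fz -1.62
h 20.24 x 0.0459 y -0.081 z 0.0471 fx 4.39 fy -21.02 fz -2.01
down False
d 23.25 x -0.0457 y -0.099 z 0.0474 fx 0.36 fy 0.43 fz 0.73
in True
i 24.27 x -0.0474 y -0.0818 z 0.0466 fx 1.88 fy -4.71 fz 1.99
h 24.48 x -0.0474 y -0.0818 z 0.0466 fx 2.16 fy -4.55 fz 1.98
```

```bash
python3 - <<'E'
from h import *
o=np.load("o.npy")+(-.0013)*Y
clip(o,-.046,-1)
clip(o,.046,1); clip(o,.046,1)
robot.goto(W(o,-.02,.16,.25),Q)
ims=[cv2.resize(optics.read_camera("side")[170:330,200:400,::-1],None,fx=2,fy=2,interpolation=2)]
robot.goto(W(o,-.05,.02,.3),Q)
ims.append(cv2.resize(optics.read_camera("wrist")[80:300,150:425,::-1],(400,320)))
cv2.imwrite("pics/s5.png",np.hstack(ims)); print(robot.get_state()["clock"])
E
```

```text
down False
d 27.23 x -0.0456 y -0.0989 z 0.0475 fx 0.14 fy 0.12 fz 0.02
in True
i 28.23 x -0.0461 y -0.0817 z 0.047 fx 2.17 fy -5.45 fz 1.65
h 28.43 x -0.0461 y -0.0817 z 0.047 fx 1.2 fy -5.51 fz 1.44
down False
d 31.82 x 0.0463 y 0.0991 z 0.0473 fx 0.95 fy -0.21 fz 0.51
in False
i 33.07 x 0.0471 y 0.0817 z 0.0469 fx -0.51 fy 20.14 fz -5.47
h 33.27 x 0.0471 y 0.0817 z 0.0469 fx -0.34 fy 20.37 fz -4.06
down False
d 36.07 x 0.0464 y 0.0992 z 0.0475 fx -0.07 fy -0.99 fz -0.15
in False
i 37.32 x 0.0462 y 0.0817 z 0.0471 fx -5.21 fy 20.33 fz 0.4
h 37.52 x 0.0462 y 0.0817 z 0.0471 fx -5.31 fy 21.27 fz -0.51
39.95
```

View pics/s5.png

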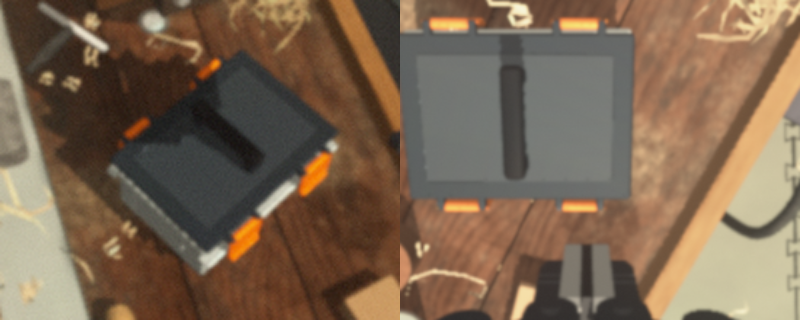

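In both views all four clips hang edge-on and look alike. The lid is square on the box, and every press stopped at 81–82 mm from the middle plane, against 82 expected. The gripper is clear, so I'm handing in.

```bash
python3 -c "
from h import *
print(robot.hand_in())"
```

```text
the job is handed in; nothing more can be done
None
```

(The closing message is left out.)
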